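# Load a hook carrier into a bar-tool rail

### The job

Pick up the brass hook carrier, bring its white head to the open right-hand end of the aluminium bar-tool rail, enter it there and slide it along inside the rail until the hidden spring latch has dropped into the notch of the head, then let go. Slide it gently by feel, never forcing it against the rail or its end buffer, and leave the things standing around where they are.

Things in the scene. Friction and masses are not known exactly. Their poses are not given: they have to be found in the camera images.
- carrier: Loose brass hook carrier, 0.12 kg, 124 mm tall, standing upright. Origin: centre of the underside of its plate; z up, y its width and sliding direction, -x front. Plate 6 mm thick (x), 50 wide (y), z 0 to 78. Two prongs run from the plate's foot to x = -36 mm and turn up. Black grip block on top, white head behind (+x) on a steel neck.
- carrier_grip (a point): Middle of the carrier's black grip block, to be held from above: carrier x 0, y 0, z +106 mm. Block 14 mm (x) by 24 mm (y), from z 78 to 124 mm.
- carrier_head (a point): Centre of the carrier's white head: carrier x +15 mm, y 0, z +47 mm. Head 6 mm thick (x), 120 long (y), 24 tall (z), ends rounded and bevelled, a V notch in the middle of its top edge. Neck between plate and head: 40 mm along y, 8 mm tall.
- rail: Fixed aluminium C-rail on a stand. Origin: at table height under the middle of the channel's length; z up, +y along the rail from its open right-hand end (y -150 mm) to its closed end with black cap (y +150), +x away from the robot. Outside x -8.5 to +8.5, z 59.5 to 94.5 mm. Posts behind it stand on a dark wooden base, 12 mm tall, x -15 to +85, y -125 to +125 mm.
- rail_mouth (a point): Centre of the channel's opening at the rail's open end: rail x 0, y -150, z 77 mm. Inside, the channel is 27 mm high and 9 mm deep (1.5 mm play each side of the head); its 12 mm tall slot faces -x. With the head in the channel, the carrier's axes match the rail's, its underside hangs 29 mm above the worktop and its grip block clears the rail's top.
- rail_cover (a point): Middle of the top of the black latch cover: rail x 0, y +75, z 101.5 mm; it spans y 0 to +150 mm. Under it are a spring latch and a sprung buffer behind it. Where they are set differs each time and cannot be seen: the latched head's centre lies at rail y +25 to +71 mm. The buffer (8 N per mm, 2 mm travel, then rigid) meets the head just as the latch drops.
- latch (a joint): Lift of the latch roller (8 mm thick, pressed down with 2 to 5 N), m: 0 when nothing is under it or when dropped into the notch, 0.003 to 0.007 while on top of the head. Sliding in, one feels it climb the bevel (3 to 7 N), ride, then drop and the buffer resist. Let go while pressing the buffer with 5 to 9 N, the carrier springs back into the latch by itself.
- olive_jar: Bystander: glass jar with grey lid, 63 x 110 mm; origin at centre of its underside.
- salt_shaker: Bystander: salt shaker, 44 x 90 mm; origin at centre of its underside.
- shot_glass: Bystander: small glass, 48 x 61 mm; origin at centre of its underside.
- jigger: Bystander: steel two-ended bar measure, 43 x 78 mm; origin at centre of its underside.

How it is judged:
On the way:
1. the carrier's head is in the channel, entered at the open end, at least 10 mm clear of the mouth and not yet under the latch (x of carrier_head in the frame of rail between -0.004 and 0.004 m and z of carrier_head in the frame of rail between 0.073 and 0.081 m and y of carrier_head in the frame of rail between -0.08 and -0.037 m), for 0.1 s.
At the end, for the whole second after the job is handed in: The head is in the channel (its centre within 4 mm of the channel's centre line), more than 169.5 mm in from the open end, the latch roller is down in the notch (lift under 1.5 mm), the carrier hangs upright within 0.2 rad, at rest and released (x of carrier_head in the frame of rail between -0.004 and 0.004 m and z of carrier_head in the frame of rail between 0.073 and 0.081 m and y of carrier_head in the frame of rail above 0.0195 m and value of joint latch below 0.0015 m and linear speed of carrier below 0.01 m/s and angle between carrier's own z axis and vertical below 0.2 rad and contact force between the fingers and carrier below 0.05 N); the robot touches nothing.
It fails at once if the carrier is forced against the rail, latch or buffer with more than 30 N (contact force between carrier and rail above 30 N).
It fails at once if the robot pushes on the rail stand with more than 20 N (contact force between any of the fingers, the arm and rail above 20 N).
It fails at once if a bystander (jar, salt shaker, small glass or bar measure) is moved by more than 20 mm (distance of any of olive_jar, salt_shaker, shot_glass, jigger from where it was at the start of the episode above 0.02 m).
It also fails if it takes over 72 s, if anything falls off the work surface, if the arm or the gripper's body presses on something with over 40 N, if the wrist force passes 120 N, or if a joint passes its speed limit or range.

### The arm

A 6-joint arm with a two-finger parallel gripper is mounted at the origin on a cart in front of the work surface, level with it; the furniture and walls round the work are solid. World frame = base frame: x ahead of the robot, y to its left, z up, the work surface at z = 0. Lengths are in m, angles in rad, forces in N, time in s.
With the tool pointing down it reaches from about 0.325 to 0.9 m from the base axis. Payload 6.1 kg.
Tool frame: the origin (TCP) lies midway between the tips of the shut fingers; the grasp point (between the pads) lies 19 mm behind it; z points along the fingers, y is the line along which they close (so a half turn about z gives the same grasp; the last joint's range is limited). The gripper opens to 85 mm and grips with 20 to 120 N. Pads are 22 mm wide; open, the fingers measure 114 mm over their backs; the gripper's body (76 mm by 85 mm) begins 54 mm behind the grasp point. The pads swing forward as they close: fully open they stand 13 mm farther back than shut.
Start: joints at [1.05, 0.22, 1.526, -0, 1.395, -0.126], TCP at [0.24, 0.577, 0.231] pointing down, gripper open.
Joint ranges: [-2.98, 2.98], [-0.91, 2.08], [0.09, 2.57], [-1.24, 4.39], [0.2, 2.65], [-2.68, 2.68]. Speed limits (rad/s): [2.57, 2.57, 3.01, 3.14, 3.14, 3.14].

### API

Orientations are given as [roll, pitch, yaw] about the fixed x, y, z axes, in that order (R = Rz(yaw) Ry(pitch) Rx(roll)).
In Python, from plant import movep, move_l, set_joints, gripper_to, hold, inverse_kinematics, observe, get_image, get_calibration, Unreachable, job_done gives the robot as it stands. Calls block until the motion is done:
- movep(position, orientation): joint-space move of the TCP to a pose.
- move_l(position, feed=0.15, rotation=None, max_force=None): straight line of the TCP; rotation=None keeps the orientation; feed is the mean speed in m/s. With max_force (N) it stops when the force on the tool has changed by that much, and returns True; else False.
- set_joints(angles): joint-space move.
- gripper_to(opening, f_grip=None): finger opening in m; f_grip is the grip in N (None keeps the last); returns when the fingers have stopped.
- hold(seconds).
- inverse_kinematics(position, orientation): joint angles nearest the present ones, or None.
- observe(): the state.
- get_image(name): name is "side" or "top" or "wrist"; returns (picture, depth): 384x512x3 uint8, red, green, blue; 384x512 float32, m along the optical axis (not along the pixel's ray), 0 where there is no reading.
- get_calibration(name): a dict with "intrinsics" (3x3 intrinsics, pixels), "dist_coeffs" ([k1, k2, p1, p2, k3] as OpenCV has them; the pictures are not rectified), "world_from_camera" (4x4, takes a point from camera to world coordinates). Camera axes: x right, y down, z forward; pixel columns grow to the right and rows downward; lengths in m; the calibration is good to about 2 mm. A picture is of the moment at which its call begins: read the wrist's pose just before it. get_calibration takes no time and is no camera call; for the wrist camera it gives the pose at the moment of the call.
A pose or a line that the arm cannot do raises Unreachable and nothing moves.
- job_done(): hands the job in; it is judged then, once.
The state is a dict: "time_s": time; "q": joint angles; "joint_velocities": joint speeds; "joint_torque": joint torques, N m; "eef_pos": TCP position; "tcp_rot": TCP orientation; "ft_force": force on the tool from outside, world axes, zero at the start; "torque": the same for the moment, N m; "opening": finger opening in m; "grasp_force": force on a finger pad.
Only numpy, scipy, OpenCV 4.12 (cv2) and the standard library are available. Lean on these libraries where they do the work, as an engineer would, in place of code of your own. Each camera call takes 0.05 s, during which the arm holds its last target. There are 200 camera calls.

## Working session

There is one attempt and no reset: what is moved stays moved. The work goes in short steps, each a Python script; the robot and the scene stay as the last script left them, time stands still between calls to the robot, and variables do not carry over. Pictures are saved under pics/ and viewed, at most 10 in all, crops included, and the job is handed in when it is done.

```bash
ls; mkdir -p pics; cat > h.py <<'E'
import numpy as np, cv2
from plant import *
def cap(name, tag):
    cal=get_calibration(name); im,d=get_image(name)
    np.savez(f'pics/{tag}.npz',im=im,d=d,K=cal['intrinsics'],D=cal['dist_coeffs'],T=cal['world_from_camera'])
    cv2.imwrite(f'pics/{tag}.png',im[:,:,::-1])
    return im,d
def cloud(tag):
    z=np.load(f'pics/{tag}.npz'); d=z['d'];h,w=d.shape
    uv=np.stack(np.meshgrid(np.arange(w),np.arange(h)),-1).reshape(-1,1,2).astype(np.float64)
    n=cv2.undistortPoints(uv,z['K'],z['D']).reshape(h,w,2)
    P=np.dstack([n*d[...,None],d]); T=z['T']
    W=P@T[:3,:3].T+T[:3,3]; W[d==0]=np.nan
    return z['im'],W
E
python3 - <<'E'
from h import *
a,_=cap('side','s0');b,_=cap('top','t0')
print(get_calibration('side'),get_calibration('top'))
s=observe();print(s)
E
```

```text
pics
{'intrinsics': array([[450.58893658,   0.        , 258.54366432],
       [  0.        , 450.58893658, 187.81429598],
       [  0.        ,   0.        ,   1.        ]]), 'dist_coeffs': array([-0.17411984,  0.        ,  0.        ,  0.        ,  0.        ]), 'world_from_camera': array([[-0.92675895, -0.23765114,  0.29092919,  0.10209226],
       [-0.37560645,  0.59886599, -0.70730426,  1.1505686 ],
       [-0.00613594, -0.76477543, -0.64426772,  1.06193651],
       [ 0.        ,  0.        ,  0.        ,  1.        ]])} {'intrinsics': array([[464.30727918,   0.        , 263.73610808],
       [  0.        , 464.30727918, 190.53820072],
       [  0.        ,   0.        ,   1.        ]]), 'dist_coeffs': array([-0.11103031,  0.        ,  0.        ,  0.        ,  0.        ]), 'world_from_camera': array([[-2.68224294e-02, -9.82806958e-01,  1.82677423e-01,
         2.67384757e-01],
       [-9.99640199e-01,  2.63386651e-02, -5.07427407e-03,
         9.34301322e-02],
       [ 1.75552385e-04, -1.82747800e-01, -9.83159809e-01,
         1.53177449e+00],
       [ 0.00000000e+00,  0.00000000e+00,  0.00000000e+00,
         1.00000000e+00]])}
{'time_s': 0.1, 'q': array([ 1.04988691e+00,  2.21170386e-01,  1.52751160e+00, -4.06213845e-05,
        1.39467916e+00, -1.26117218e-01]), 'joint_velocities': array([ 0.00102779, -0.00171029, -0.002259  , -0.00056237, -0.00105152,
       -0.00074392]), 'joint_torque': array([ 7.94605949e-04, -4.98245573e+01, -3.90545869e+01, -6.51932601e-05,
        5.66588322e-03, -1.83658494e-05]), 'eef_pos': array([0.24013663, 0.57643361, 0.23028642]), 'tcp_rot': array([-3.13983319e+00, -1.82782662e-04,  2.74680745e+00]), 'ft_force': array([0.9019298 , 0.29368709, 0.22483913]), 'torque': array([-0.01165822, -0.01815305, -0.01970309]), 'grasp_force': 0.0, 'opening': 0.0850088472321684}
```

View pics/t0.png

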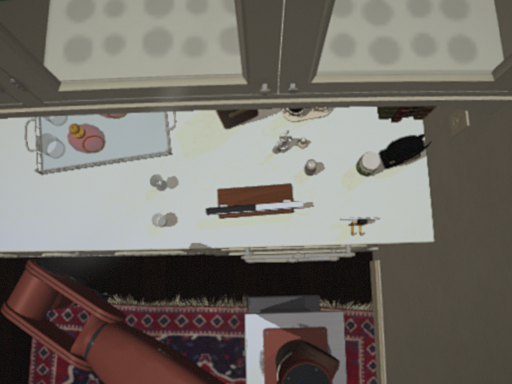

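View pics/s0.png

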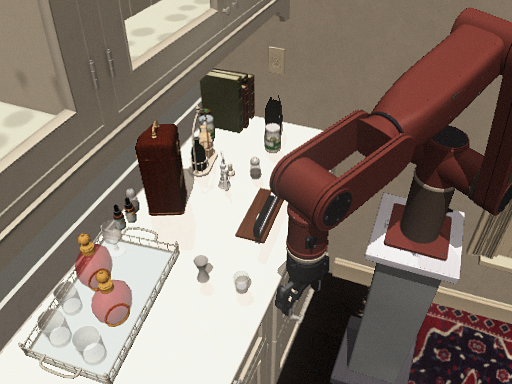

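The top view shows the rail from its black end at about (208,210) to its mouth at (302,205). The carrier stands at about (358,221) with its prongs towards the robot. Next I'll compute points and enlarge a crop.

```bash
python3 - <<'E'
from h import *
im,W=cloud('t0')
c=im[175:245,195:395]; cv2.imwrite('pics/t0c.png',cv2.resize(c,None,fx=4,fy=4,interpolation=cv2.INTER_CUBIC)[:,:,::-1])
np.set_printoptions(precision=4,suppress=True)
for (u,v) in [(230,230),(330,190),(310,166),(370,162)]: print(u,v,W[v,u])
# rail top band
X,Y,Z=W[...,0],W[...,1],W[...,2]
def fit(m,n):
    p=np.c_[X[m],Y[m],Z[m]]; 
    if len(p)==0: print(n,'none');return
    r=cv2.minAreaRect(p[:,:2].astype(np.float32)); print(n,len(p),p.mean(0),r,Z[m].min(),Z[m].max())
vv,uu=np.mgrid[:384,:512]
b=(uu>200)&(uu<320)&(vv>180)&(vv<225)
fit(b&(Z>.085)&(Z<.098),'rail'); fit(b&(Z>.098)&(Z<.11),'cover');fit(b&(Z>.006)&(Z<.02),'base')
b=(uu>330)&(uu<390)&(vv>205)&(vv<240)
fit(b&(Z>.11)&(Z<.135),'grip');fit(b&(Z>.045)&(Z<.066),'head');fit(b&(Z>.07)&(Z<.085),'plate');fit(b&(Z>.015)&(Z<.04),'prong')
E
```

```text
230 230 [ 0.4226  0.2009 -0.0031]
330 190 [ 0.5469 -0.1366  0.0053]
310 166 [ 0.6096 -0.0632  0.0959]
370 162 [ 0.6139 -0.2526  0.1127]
rail 282 [0.4859 0.066  0.0938] ((0.4861196279525757, 0.11765848100185394), (0.024649471044540405, 0.3022315502166748), 2.869893789291382) 0.08502182732144647 0.09794153825466023
cover 330 [0.4801 0.1661 0.1017] ((0.48308107256889343, 0.11920168250799179), (0.019765127450227737, 0.2986440062522888), 3.1872448921203613) 0.09802806355423122 0.10992338803034407
base 1786 [0.523  0.1143 0.0121] ((0.5111309289932251, 0.09905029833316803), (0.39461013674736023, 0.14522944390773773), 88.45674896240234) 0.006008213242974403 0.019845613465822032
grip 41 [ 0.4266 -0.2156  0.1223] ((0.42685672640800476, -0.21605217456817627), (0.023685866966843605, 0.012605155818164349), 88.26187896728516) 0.11066758749280492 0.13059782988043755
head 81 [ 0.44   -0.2096  0.0573] ((0.43353718519210815, -0.21515102684497833), (0.11836644262075424, 0.020478490740060806), 88.30348205566406) 0.04512304765170838 0.06571717837429647
plate 13 [ 0.4268 -0.2045  0.0779] ((0.42661625146865845, -0.21646752953529358), (0.05133640393614769, 0.004073819611221552), 88.34971618652344) 0.07235102645547431 0.08186284018841294
prong 33 [ 0.4124 -0.2117  0.0255] ((0.40991729497909546, -0.21214726567268372), (0.045597173273563385, 0.03767797723412514), 84.89978790283203) 0.015101027001760414 0.03810034259120498
```

View pics/t0c.png

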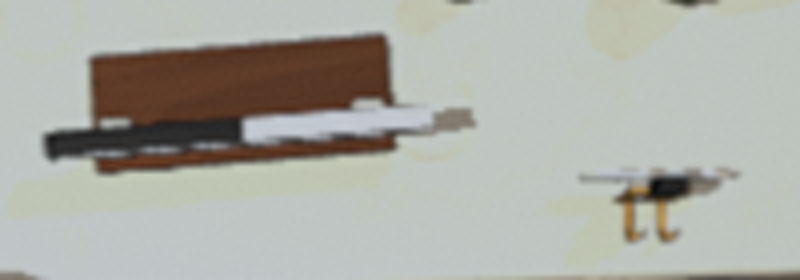

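The crop shows the rail turned by about +3° (black cover at crop left, mouth at (440,118) in the crop) and the carrier at yaw of about −2°. I'll refine both with the wrist camera.

```bash
python3 - <<'E'
from h import *
np.set_printoptions(precision=4,suppress=True)
movep([0.38,0.30,0.33],[np.pi,0,np.pi])
movep([0.42,0.02,0.33],[np.pi,0,np.pi]); hold(.3)
cap('wrist','w1'); print(get_calibration('wrist')['world_from_camera'])
movep([0.40,-0.20,0.33],[np.pi,0,np.pi]); hold(.3)
cap('wrist','w2'); print(observe()['time_s'],observe()['q'],observe()['eef_pos'])
a=cv2.imread('pics/w1.png');b=cv2.imread('pics/w2.png')
cv2.imwrite('pics/w12.png',cv2.resize(np.vstack([a,b]),None,fx=.78,fy=.78))
E
```

```text
[[-0.0006  0.9467  0.322   0.3377]
 [ 1.      0.0008 -0.0005  0.0198]
 [-0.0007  0.322  -0.9467  0.472 ]
 [ 0.      0.      0.      1.    ]]
4.0083 [-0.6385 -0.2663  1.8221  0.0001  1.5856 -2.2109] [ 0.4003 -0.1992  0.3301]
```

View pics/w12.png

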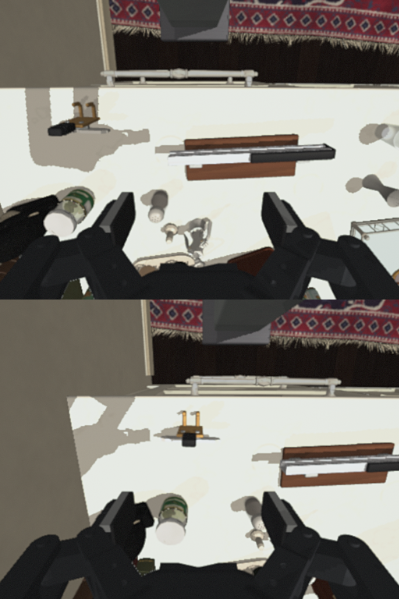

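The wrist views show the whole rail (upper picture, mouth at about (168,154)) and the carrier (lower picture, grip at about (189,440)). Next I'll fit both from the depth clouds.

```bash
python3 - <<'E'
from h import *
np.set_printoptions(precision=4,suppress=True)
def stat(n,p):
    if len(p)<5: print(n,len(p)); return
    r=cv2.minAreaRect(p[:,:2].astype(np.float32)); print(n,len(p),'med',np.median(p,0),'rect',np.array(r[0]),np.array(r[1]),r[2])
for t in ['w1','w2','t0']:
    im,W=cloud(t); P=W.reshape(-1,3); C=im.reshape(-1,3).astype(int)
    x,y,z=P.T; print(t)
    tb=P[(abs(z)<.012)&(x>.45)&(x<.6)&(y<-.05)&(y>-.15)];print(' table z',np.median(tb[:,2]) if len(tb) else None)
    m=(x>.44)&(x<.53)&(y>-.08)&(y<.3)
    q=P[m&(z>.090)&(z<.099)]; stat(' railtop',q)
    q=P[m&(z>.0985)&(z<.106)]; stat(' cover',q)
    b=(x>.44)&(x<.65)&(y>-.08)&(y<.3)&(z>.006)&(z<.02)&(C[:,0]>C[:,2]*1.6); stat(' base',P[b])
    # per-slice x midpoint of rail/cover top
    q=P[m&(z>.090)&(z<.107)]; ys=[];xs=[]
    for y0 in np.arange(-.03,.28,.01):
        s=q[abs(q[:,1]-y0)<.005]
        if len(s)>4: ys.append(y0); xs.append([s[:,0].min(),s[:,0].max()])
    if len(ys)>4:
        xs=np.array(xs); print(' lines',np.polyfit(ys,xs[:,0],1),np.polyfit(ys,xs[:,1],1))
        print(np.c_[ys,xs][::4])
    m=(x>.37)&(x<.48)&(y>-.32)&(y<-.12)
    stat(' grip',P[m&(z>.115)&(z<.13)]); stat(' head',P[m&(z>.052)&(z<.063)]); stat(' plate',P[m&(z>.074)&(z<.082)])
E
```

```text
w1
 table z -0.00020717706520573254
 railtop 1605 med [0.4855 0.0514 0.094 ] rect [0.4868 0.117 ] [0.0258 0.3064] 2.980031967163086
 cover 1288 med [0.4794 0.1874 0.1008] rect [0.4798 0.1884] [0.0191 0.1496] 2.712134838104248
 base 4130 med [0.5342 0.1157 0.0115] rect [0.5167 0.1148] [0.0955 0.2445] 2.8890366554260254
 lines [-0.054   0.4806] [-0.0496  0.4995]
[[-0.03    0.4824  0.4997]
 [ 0.01    0.4801  0.5052]
 [ 0.05    0.4782  0.4949]
 [ 0.09    0.4762  0.4936]
 [ 0.13    0.4733  0.4904]
 [ 0.17    0.4714  0.4893]
 [ 0.21    0.4694  0.494 ]
 [ 0.25    0.4675  0.4859]]
 grip 237 med [ 0.4277 -0.2127  0.1228] rect [ 0.4282 -0.2149] [0.0237 0.0139] 89.2547607421875
 head 264 med [ 0.4431 -0.1929  0.0579] rect [ 0.4362 -0.1976] [0.0836 0.0238] 87.1207275390625
 plate 66 med [ 0.428  -0.2018  0.0781] rect [ 0.4274 -0.2075] [0.033 0.011] 69.2206802368164
w2
 table z -0.0003639613266744335
 railtop 1335 med [0.4862 0.0401 0.0938] rect [0.4888 0.0706] [0.0258 0.2136] 3.5793020725250244
 cover 462 med [0.4809 0.1427 0.1005] rect [0.4811 0.1437] [0.0195 0.0624] 2.766183853149414
 base 367
[... 743 characters left out ...]
009] rect [0.4831 0.1192] [0.0198 0.2986] 3.1872448921203613
 base 1331 med [0.5315 0.1183 0.0125] rect [0.5171 0.1149] [0.0945 0.243 ] 3.04996657371521
 lines [-0.0529  0.4805] [-0.0533  0.4984]
[[-0.03    0.4815  0.4979]
 [ 0.01    0.4794  0.5022]
 [ 0.05    0.4773  0.494 ]
 [ 0.09    0.4752  0.4915]
 [ 0.13    0.473   0.4918]
 [ 0.17    0.4705  0.4893]
 [ 0.21    0.4685  0.492 ]
 [ 0.25    0.4667  0.4858]]
 grip 35 med [ 0.4271 -0.2157  0.1238] rect [ 0.4269 -0.2161] [0.0237 0.0126] 88.26187896728516
 head 60 med [ 0.442  -0.2065  0.0589] rect [ 0.4338 -0.2142] [0.1165 0.0201] 88.30348205566406
 plate 11 med [ 0.4261 -0.1998  0.0795] rect [ 0.4258 -0.2141] [0.0469 0.0037] 85.8790512084961
```

```bash
cat >> h.py <<'E'
YR=0.0515; RO=np.array([0.4828,0.114,0.]); 
def rail2w(p):
    c,s=np.cos(YR),np.sin(YR); return RO+np.array([c*p[0]-s*p[1],s*p[0]+c*p[1],p[2]])
def w2rail(P):
    c,s=np.cos(YR),np.sin(YR); return (np.asarray(P)-RO)@np.array([[c,-s,0],[s,c,0],[0,0,1]])
E
python3 - <<'E'
from h import *
np.set_printoptions(precision=4,suppress=True)
o=[np.pi,0,np.pi-0.03]
gripper_to(0.06,60)
movep([0.428,-0.2157,0.16],o)
move_l([0.428,-0.2157,0.087],feed=0.08,max_force=8)
hold(.2);print(observe()['eef_pos'],observe()['ft_force'])
gripper_to(0.0,60);hold(.3)
s=observe();print(s['opening'],s['grasp_force'],s['ft_force'],s['eef_pos'])
move_l([0.428,-0.2157,0.126],feed=0.06)
t=rail2w([-.015,-.235,.126])
move_l(t,feed=0.1,rotation=[np.pi,0,np.pi+YR]);hold(.4)
s=observe();print(s['opening'],s['ft_force'],s['eef_pos'],s['tcp_rot'],w2rail(s['eef_pos']),s['time_s'])
cap('wrist','w3');cap('side','s3');cap('top','t3')
for t in ['w3','t3','s3']:
    im,W=cloud(t);P=w2rail(W.reshape(-1,3));x,y,z=P.T;print(t)
    for n,lo,hi,m in [('rail',.088,.098,(abs(x)<.03)&(y>-.16)&(y<-.02)),('head',.085,.1,(abs(x)<.02)&(y>-.33)&(y<-.16)),('headany',.075,.1,(abs(x)<.02)&(y>-.33)&(y<-.16))]:
        q=P[m&(z>lo)&(z<hi)]
        if len(q)>5:
            print(n,len(q),np.median(q,0),q.min(0),q.max(0))
            if len(q)>20: vx,vy,_,_=cv2.fitLine(q[:,:2].astype(np.float32),cv2.DIST_HUBER,0,.001,.001).ravel();print('  slope',vx/vy)
a=cv2.imread('pics/w3.png');b=cv2.imread('pics/s3.png')[130:300,200:400]
cv2.imwrite('pics/v3.png',np.vstack([cv2.resize(a[0:260,60:400],(680,520))]))
E
```

```text
[ 0.4284 -0.216   0.0876] [-0.1521 -0.4996  0.0899]
0.023429742607724638 58.64904463291168 [-0.9111  0.7708  2.0665] [ 0.4281 -0.2157  0.0872]
0.023141831939561392 [ 0.7226 -0.3859 -1.5909] [ 0.4799 -0.1217  0.126 ] [-3.1415  0.     -3.0905] [-0.0151 -0.2352  0.126 ] 9.5167
w3
rail 3598 [-0.0006 -0.1033  0.0936] [-0.0092 -0.1504  0.088 ] [ 0.0169 -0.0512  0.096 ]
  slope 0.014216264
head 1843 [-0.0023 -0.2347  0.0939] [-0.02   -0.2954  0.085 ] [ 0.0041 -0.1757  0.1   ]
  slope -0.012743285
headany 2698 [-0.0024 -0.2348  0.0902] [-0.02   -0.2954  0.075 ] [ 0.0041 -0.1757  0.1   ]
  slope -0.007662045
t3
rail 211 [ 0.0004 -0.0869  0.0938] [-0.009  -0.1478  0.088 ] [ 0.0159 -0.0206  0.098 ]
  slope -0.016192734
head 7 [-0.0008 -0.181   0.0974] [-0.0032 -0.1847  0.0871] [ 0.0025 -0.1755  0.0996]
headany 10 [-0.0021 -0.1812  0.0914] [-0.0032 -0.1866  0.0763] [ 0.0025 -0.1755  0.0996]
s3
rail 105 [-0.0004 -0.0835  0.0952] [-0.0091 -0.1527  0.0891] [ 0.017  -0.0201  0.0979]
  slope -0.03908007
head 54 [-0.0029 -0.219   0.0941] [-0.0184 -0.2608  0.086 ] [ 0.0046 -0.1761  0.1   ]
  slope 0.035901062
headany 72 [-0.0035 -0.2176  0.0925] [-0.0186 -0.2608  0.0751] [ 0.0046 -0.1752  0.1   ]
  slope 0.11900613
```

View pics/v3.png

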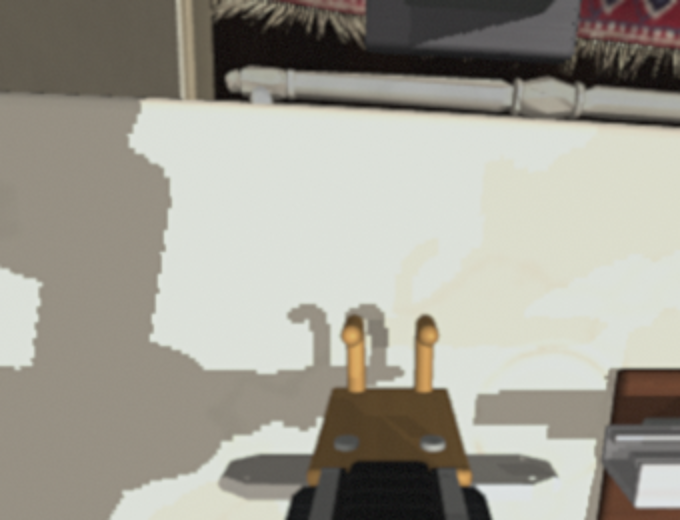

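The crop shows the carrier held straight, with its head horizontal (tips at about (222,472) and (553,472)). The rail mouth is at (607,430–480). Now I'll compare the head with the rail from the same depth image.

```bash
python3 - <<'E'
from h import *
np.set_printoptions(precision=4,suppress=True)
im,W=cloud('w3');P=w2rail(W.reshape(-1,3));x,y,z=P.T
for n,a,b in [('left',-.292,-.262),('right',-.208,-.178)]:
    m=(abs(x)<.015)&(y>a)&(y<b)&(z>.07)&(z<.105)
    q=P[m]; print(n,len(q),'ztop pct',np.percentile(q[:,2],[2,50,90,98]),'x',np.percentile(q[:,0],[2,10,50,90,98]),'front', [ (round(l,3),round(float(np.median(q[(q[:,2]>l)&(q[:,2]<l+.004),0])),4)) for l in np.arange(.078,.098,.004)])
    t=q[q[:,2]>np.percentile(q[:,2],98)-.0015];print(' top x',t[:,0].min(),t[:,0].max(),np.median(t[:,2]))
for a,b in [(-.148,-.12),(-.12,-.09),(-.09,-.06)]:
    m=(abs(x)<.02)&(y>a)&(y<b)
    q=P[m&(z>.0855)&(z<.0925)]; t=P[m&(z>.093)&(z<.097)]
    print('rail',a,len(q),np.median(q[:,0]),'top',np.median(t[:,2]),np.percentile(t[:,0],[1,99]))
y0=y[(abs(x)<.008)&(z>.092)&(z<.097)&(y>-.17)&(y<-.1)];print('mouth y',y0.min(),np.percentile(y0,1))
E
```

```text
left 795 ztop pct [0.0744 0.0912 0.0973 0.098 ] x [-0.0029 -0.0026 -0.0022  0.0013  0.003 ] front [(np.float64(0.078), -0.0022), (np.float64(0.082), -0.0023), (np.float64(0.086), -0.0022), (np.float64(0.09), -0.0024), (np.float64(0.094), -0.0007), (np.float64(0.098), 0.0001)]
 top x -0.003327007369565039 0.0032230547861029114 0.0972679754578826
right 881 ztop pct [0.0744 0.0914 0.0977 0.0983] x [-0.0028 -0.0025 -0.0021  0.0018  0.0035] front [(np.float64(0.078), -0.0022), (np.float64(0.082), -0.0022), (np.float64(0.086), -0.0022), (np.float64(0.09), -0.0021), (np.float64(0.094), -0.0005), (np.float64(0.098), 0.0002)]
 top x -0.0029879468960074705 0.003893403289201836 0.09756719434563838
rail -0.148 179 -0.007939912315031883 top 0.09389133585349457 [-0.0086  0.008 ]
rail -0.12 381 0.002481790457494245 top 0.09383334549439344 [-0.0085  0.0125]
rail -0.09 197 -0.007980975886650702 top 0.09390033499310099 [-0.0083  0.0083]
mouth y -0.15040377278985406 -0.14976708320787818
```

Relative to the rail, the head is off by less than 0.5 mm and sits straight. I'll lower it 9.5 mm and enter by feel.

```bash
python3 - <<'E'
from h import *
np.set_printoptions(precision=3,suppress=True)
def go(y,feed,mf=None,x=-.0152,z=.1163):
    r=move_l(rail2w([x,y,z]),feed=feed,max_force=mf); s=observe()
    print(r,w2rail(s['eef_pos'])*1e3,s['ft_force'],round(s['time_s'],2)); return r
go(-.235,.05); hold(.2); print(observe()['ft_force'])
for y in [-.205,-.19,-.16,-.13,-.10,-.06]:
    if go(y,.03,5): break
hold(.3);s=observe();print(s['ft_force'],s['torque'],s['time_s'])
E
```

```text
False [ -15.696 -234.707  115.567] [ 0.634 -0.366 -1.2  ] 10.01
[ 0.317 -1.144 -1.185]
False [ -15.179 -205.142  116.322] [ 0.047  0.337 -1.039] 11.36
False [ -15.174 -189.86   116.309] [ 0.014  0.097 -1.254] 12.01
False [ -15.169 -160.135  116.317] [ 0.648 -0.474 -0.938] 13.16
False [ -15.19  -130.096  116.293] [-0.309  0.073 -0.765] 14.31
False [ -15.173 -100.119  116.312] [-0.547  0.738 -1.328] 15.46
False [-15.186 -60.147 116.295] [ 0.656 -0.925 -1.339] 16.94
[ 0.062  1.021 -1.293] [ 0.057 -0.041 -0.018] 17.2417
```

```bash
cat > slide.py <<'E'
from h import *
u=np.array([-np.sin(YR),np.cos(YR),0])
def F(n=6):
    f=[]
    for _ in range(n): hold(.01); f.append(-observe()['ft_force']@u)
    return np.mean(f)
F0=F(20); y=-.060; climb=None; log=[]
while y<.073:
    fine=climb is not None and y-climb>.046
    y+=.0004 if fine else (.0025 if climb is not None and y-climb>.015 else .0015)
    r=move_l(rail2w([-.0152,y,.1163]),feed=.02,max_force=12)
    f=F()-F0; log.append((round(y*1e3,1),round(w2rail(observe()['eef_pos'])[1]*1e3,1),round(f,1)))
    if climb is None and f>2 and y>-.045: climb=y
    if r or f>9 or (fine and f>6.3) or observe()['time_s']>55: break
print('F0',F0,'climb',climb,'r',r,observe()['time_s']); print(log); print(observe()['ft_force'],observe()['torque'])
E
python3 slide.py
```

```text
F0 0.10978347486587367 climb -0.0074999999999999616 r False 42.3083
[(-58.5, np.float64(-58.4), np.float64(0.1)), (-57.0, np.float64(-56.9), np.float64(-0.2)), (-55.5, np.float64(-55.4), np.float64(-0.1)), (-54.0, np.float64(-54.0), np.float64(-0.4)), (-52.5, np.float64(-52.5), np.float64(-0.0)), (-51.0, np.float64(-51.0), np.float64(-0.2)), (-49.5, np.float64(-49.5), np.float64(-0.4)), (-48.0, np.float64(-48.0), np.float64(-0.2)), (-46.5, np.float64(-46.5), np.float64(0.2)), (-45.0, np.float64(-45.0), np.float64(-0.3)), (-43.5, np.float64(-43.5), np.float64(-0.2)), (-42.0, np.float64(-41.9), np.float64(-0.3)), (-40.5, np.float64(-40.5), np.float64(0.2)), (-39.0, np.float64(-38.9), np.float64(-0.5)), (-37.5, np.float64(-37.5), np.float64(-0.1)), (-36.0, np.float64(-36.0), np.float64(-0.3)), (-34.5, np.float64(-34.5), np.float64(-0.2)), (-33.0, np.float64(-33.0), np.float64(0.0)), (-31.5, np.float64(-31.4), np.float64(0.2)), (-30.0, np.float64(-30.0), np.float64(0.4)), (-28.5, np.float64(-28.5), np.float64(-0.1)), (-27.0, np.float64(-27.0), np.float64(-0.5)), (-25.5, np.float64(-25.4)
[... 1985 characters left out ...]
float64(-2.2)), (43.4, np.float64(43.4), np.float64(-2.3)), (43.8, np.float64(43.8), np.float64(-2.0)), (44.2, np.float64(44.2), np.float64(-2.1)), (44.6, np.float64(44.6), np.float64(-2.0)), (45.0, np.float64(44.9), np.float64(-0.8)), (45.4, np.float64(45.3), np.float64(-0.1)), (45.8, np.float64(45.8), np.float64(-0.2)), (46.2, np.float64(46.2), np.float64(0.1)), (46.6, np.float64(46.6), np.float64(0.2)), (47.0, np.float64(46.8), np.float64(1.6)), (47.4, np.float64(47.1), np.float64(3.2)), (47.8, np.float64(47.3), np.float64(5.1)), (48.2, np.float64(47.5), np.float64(5.8)), (48.6, np.float64(47.6), np.float64(7.2))]
[ 0.40993719 -7.06804343 -0.9853554 ] [-1.40253167 -0.12745481 -0.11127136]
```

Everything matches: the climb at −7.5, the drop at about 42–45, and the buffer from 46.8 mm, now pressed with 7.2 N. Releasing.

```bash
python3 - <<'E'
from h import *
np.set_printoptions(precision=3,suppress=True)
gripper_to(0.06);hold(.2);s=observe();print(s['opening'],s['grasp_force'],s['ft_force'])
p=s['eef_pos'];move_l([p[0],p[1],.25],feed=.1,max_force=5)
move_l([p[0]-.05,p[1]-.02,.30],feed=.15)
hold(.3);cap('wrist','w5');cap('side','s5');s=observe();print(s['eef_pos'],s['time_s'])
im,W=cloud('w5');P=w2rail(W.reshape(-1,3));x,y,z=P.T
g=P[(z>.145)&(z<.16)&(abs(x+.015)<.03)&(abs(y-.045)<.05)];print('grip',len(g),np.median(g,0),g.min(0),g.max(0))
pl=P[(z>.1)&(z<.112)&(x<-.009)&(x>-.025)&(abs(y-.045)<.05)];print('plate',len(pl),np.median(pl,0) if len(pl) else 0)
a=cv2.imread('pics/w5.png');cv2.imwrite('pics/v5.png',np.hstack([a[:280,100:420],cv2.resize(cv2.imread('pics/s5.png')[160:280,210:330],(280,280))]))
E
```

```text
0.06018699671748676 0.0 [0.529 0.011 0.686]
[0.415 0.142 0.3  ] 45.475
grip 248 [-0.025  0.045  0.15 ] [-0.031  0.034  0.145] [-0.018  0.056  0.152]
plate 88 [-0.019  0.032  0.104]
```

View pics/v5.png

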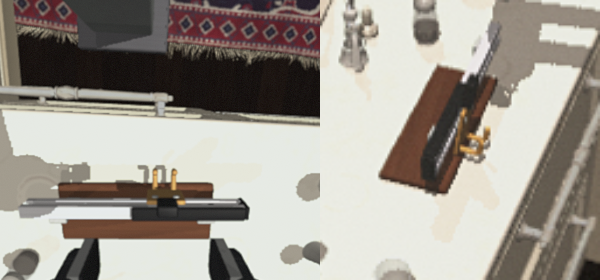

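The picture shows the carrier hanging in the rail at the black cover (grip at about (168,208)), released and resting within the channel play. Its tilt is about 0.13 rad (limit 0.2) and it has sprung back to y ≈ 45 mm, so it is latched. Handing in.

```bash
python3 -c "
from plant import *
print(job_done())"
```

```text
the job is handed in; nothing more can be done
None
```

I slid the carrier into the rail from its open end until the latch felt to drop, let go, and handed the job in at about 45 s; it hangs released at rail y ≈ 45 mm, tilted about 0.13 rad, but no verdict came back.

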